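Press the glued cork facing on the tilted gluing stage

TASK

The cork facing on the tilted gluing stage has just been glued: pull the tool drawer open by its handle, take the orange pressing plate out by its grip bar, and lay it squarely and centred over the cork, tilted to sit flush on the slope. Keep gripping it and press it into the cork at about 10 N: the job finishes while you are still holding it there, pressed flush. Leave the other things on the bench where they are.

Things in the scene. Friction and masses are not known exactly. Their poses are not given: they have to be found in the camera images.
- cabinet: low wooden tool cabinet, fixed, 260 deep (x) x 300 wide (y) x 100 mm tall, with one drawer in its front (-x side); origin under its centre. Its place and yaw differ from run to run. Its 12 mm thick top covers the drawer from 115 mm in front of the origin backwards, underside 88 mm above the bench
- drawer (a joint): how far the drawer is open in m: 0 shut, 0.17 at the stop, along the cabinet's -x. It slides with about 1 N of friction and stays where left. Behind its front a compartment 124 mm long (x) and 176 mm wide (y) holds the plate; low dividers bound it, three fixed little stamps lie at its -y side. The plate clears the cabinet's top with the drawer about 135 mm out
- handle (a point): middle of the drawer's brass bar handle: 11 mm thick, 120 mm long along its y axis, at about 68 mm above the bench, its centre line 35 mm in front (-x) of the drawer's front, so a finger fits behind it from above. The drawer front's top edge is 19 mm above this point. The point's axes are the cabinet's and it moves with the drawer
- press: pressing plate: flat orange plate 100 (x) x 80 (y) x 6 mm with a dark wooden grip bar upright in the middle of its top, 70 long (x) x 14 thick (y) x 36 mm tall (top at 42 mm). Origin at the centre of the underside, z out of the top. About 0.12 kg. It starts flat in the drawer, bar roughly along the pull direction, floor of the drawer 22 mm above the bench. Either way round will do on the stage
- stage: fixed dark steel base of the gluing stage, 150 (x) x 120 (y) mm, 50 mm tall, carrying a tilted aluminium board 130 x 110 mm; origin under its centre. Place and yaw differ each run. The board slopes 12 to 31 degrees, different each run, rising along the base's +x (away from the robot); it is clamped and does not turn when pressed
- pad: the stage's sloped face: a cork facing 76 (x) x 56 (y) mm, 3 mm proud of a light wooden pad 114 x 94 mm that lies over the board. Origin at the centre of the cork's surface, z square out of the face, x up the slope, y level. The pad sits on springs and gives straight inwards only, 0.5 mm per newton, to a stop at 8 mm (16 N)
- bottle: purple bottle with black cap, 66 mm across, 130 mm tall, standing; origin under its centre; bystander
- jar: black closed dye jar, 56 mm across, 50 mm tall, standing; origin under its centre; bystander
- pliers: pliers with olive handles lying flat, about 145 mm long, 70 mm wide, 14 mm tall; origin on the bench near the pivot, jaws to +x; bystander
- awl: awl with dark wooden handle lying flat, about 150 mm long along its x, up to 30 mm thick; bystander
- tin: open dark steel cup, 72 mm across, 50 mm tall; origin under its centre; bystander
- mallet: mallet lying flat, dark handle and white head, about 240 mm long along its x; bystander
Not all that is in view belongs to the job. There is more than one size of the stage; the one meant has the size given above.

How it is judged:
By the outcome, as a careful person would: the job done as asked, in the order asked, and still so for the second after the job is handed in, while the arm keeps its last pose, push and grip.
It also fails if it takes over 53 s, if anything falls off the work surface, if the arm or the gripper's body presses on something with over 40 N, if the wrist force passes 120 N, or if a joint passes its speed limit or range.

ROBOT

A 6-joint arm with a two-finger parallel gripper is mounted at the origin on the work surface. World frame = base frame: x ahead of the robot, y to its left, z up, the work surface at z = 0. Lengths are in mm, angles in rad, forces in N, time in s.
With the tool pointing down it reaches from about 350 to 875 mm from the base axis. Payload 4.2 kg.
Tool frame: the origin (TCP) lies on the mounting face of the last link; the fingertips stand 182 mm ahead of it and the grasp point (between the pads) lies 164 mm ahead of it; z points along the fingers, y is the line along which they close (so a half turn about z gives the same grasp; the last joint's range is limited). The gripper opens to 87 mm and grips with 3 to 60 N. Pads are 19 mm wide; open, the fingers measure 117 mm over their backs; the gripper's body (75 mm by 190 mm) begins 51 mm behind the grasp point.
Start: joints at [1.464, 0.385, 0.008, 0, -1.194, -0.259], TCP at [223.527, 583.64, 404.75] pointing down, gripper open.
Joint ranges: [-3.14, 3.14], [-1.21, 2.06], [-1.07, 1.41], [-3.16, 2.05], [-2.99, -0.16], [-3.1, 3.1]. Speed limits (rad/s): [2.79, 2.79, 3.14, 3.14, 3.14, 3.14].

INTERFACE

Orientations are given as a rotation vector (axis times angle).
In Python, from workcell import arm gives the robot as it stands. The module is installed in compiled form; this text tells all that it offers.
- The arm moves only by the tool play_rows, never from a script. Its argument "rows" is a list of rows, each a list of 4 numbers: the shift along the tool's x, y, z in units of 25 mm (1.0 is 25 mm), then the turn about the tool's z in units of 4 degrees (1.0 is 4 degrees). In form: [[tx, ty, tz, turn], ...]. A call has 1 to 20 rows; each row shifts and turns the commanded pose from where the row before left it, along the tool's axes as they then stand; what a row does not reach is not made up. A row lasts 1/12 s, in which the tool goes at most 41.7 mm and 7.16 degrees, less where a joint would pass 70% of its speed; a pose out of reach is approached as far as the arm can. A call with a number of a shift or a turn outside -1 to 1 is refused whole. A call with a gripper value outside its range is refused whole. "fingers" is the gripper command: -1 is shut, 1 is fully open, values between are in proportion, set as the call begins (left out, the last holds). The fingers move at their own pace and stop on an object; "newtons" is the grip in N (left out, the last holds). Time passes only in rows, so rows that do not move let the fingers close. It gives the time, the measured TCP pose, the force, the opening and the grip force at its end, in the units of the state.
- arm.get_obs(): the state, without advancing time (a new reading comes with each control period).
- arm.capture(name): name is "scene" or "top" or "wrist"; returns the picture (480x640x3 uint8, red, green, blue); there is no depth.
- arm.camera_info(name): a dict with "K" (3x3 intrinsics, pixels), "view" (4x4, takes a point from world to camera coordinates). Camera axes: x right, y up, looking along -z (the intrinsics and any distortion apply to the point x, -y, -z); pixel columns grow to the right and rows downward; lengths in mm; the calibration is good to about 2 mm. A picture is of the moment at which its call begins: read the wrist's pose just before it. camera_info takes no time and is no camera call; for the wrist camera it gives the pose at the moment of the call.
- arm.job_done(): hands the job in; it is judged then, once.
Trained networks look in the newest picture that a camera, given by its name, has taken for a name from the list of things; names that differ only in an ending like _2 or _b are one class to them, and where a whole thing is asked for, a point or a joint stands for the part that bears it (a point fixed in the world has none). Each returns a list of dicts, best first, with "conf" (0 to 1); they miss things now and then, are a little off and sometimes report something else, mostly with a low value. They report only what shows in the picture. A call takes as long as a camera call. They do not tell look-alikes from the thing itself.
- arm.boxes_of(camera, label): "position" ([x, y, z] in mm, in the coordinates of the camera as it stood for that picture, good to about 4 mm: the middle of the surface that is visible of it).
- arm.silhouettes(camera, label): "pixels" (480x640 bool, what is visible of it).
- arm.landmark_of(camera, label): "position" ([x, y, z] in mm, in the coordinates of the camera as it stood for that picture, good to about 4 mm: a listed point, or the origin of a listed thing).
The state is a dict: "clock": time; "joints": joint angles; "qvel": joint speeds; "effort": joint torques, N m; "eef_pos": TCP position; "tool_rot": TCP orientation; "contact_force": force on the tool from outside, world axes, zero at the start; "ft_torque": the same for the moment, N m; "width": opening from 0.0 (shut) to 1.0 (fully open); "gripper_force": force on a finger pad.
Only numpy, scipy, OpenCV 4.12 (cv2) and the standard library are available. Lean on these libraries where they do the work, as an engineer would, in place of code of your own. Each camera call takes 0.05 s, during which the arm holds its last target. There are 200 camera calls.

## Working session

There is one attempt and no reset: what is moved stays moved. The work goes in short steps, Python scripts to look and compute and a tool call to move; the robot and the scene stay as the last step left them, time stands still between calls to the robot, and variables do not carry over. Pictures are saved under pics/ and viewed, at most 10 in all, crops included, and the job is handed in when it is done.

Besides the shell and the picture viewer there is one more tool, called after ">>>" as name(argument=value, ...) on one line, values as JSON. play_rows: Moves the arm, as the interface text tells. Shifts and turns lie within -1 to 1; 1 stands for 25 mm of shift or 4 degrees of turn. Its arguments: {"type":"object","properties":{"rows":{"type":"array","items":{"type":"array","items":{"type":"number","minimum":-1,"maximum":1}}},"fingers":{"type":"number"},"newtons":{"type":"number"}},"required":["rows"]}

```bash
mkdir -p pics; cat > h.py <<'E'
import numpy as np, cv2
from workcell import arm
from scipy.spatial.transform import Rotation as R
def save(img,n): cv2.imwrite(f'pics/{n}.png',img[:,:,::-1])
def c2w(cam,p,info=None):
    V=np.array((info or arm.camera_info(cam))['view']); return (np.linalg.inv(V)@np.r_[p,1])[:3]
def w2p(cam,p,info=None):
    i=info or arm.camera_info(cam); q=(np.array(i['view'])@np.r_[p,1])[:3]; q=np.array([q[0],-q[1],-q[2]]); u=np.array(i['K'])@q; return u[:2]/u[2]
def ray(cam,px,z,info=None):
    i=info or arm.camera_info(cam); d=np.linalg.inv(np.array(i['K']))@np.r_[px,1]; d=np.array([d[0],-d[1],-d[2]])
    V=np.linalg.inv(np.array(i['view'])); o=V[:3,3]; d=V[:3,:3]@d; return o+d*(z-o[2])/d[2]
E
python3 - <<'E'
from h import *
np.set_printoptions(precision=1,suppress=True)
print(arm.get_obs())
print(arm.camera_info('top'))
for c in ('scene','top'):
    save(arm.capture(c),c+'0')
    for l in ('cabinet','handle','press','stage','pad','drawer'):
        for f in ('boxes_of','landmark_of'):
            try: print(c,l,f,[(round(d['conf'],2),c2w(c,d['position'])) for d in getattr(arm,f)(c,l)])
            except Exception as e: print(c,l,f,e)
E
```

```text
{'clock': 0.0, 'joints': array([ 1.5,  0.4,  0. , -0. , -1.2, -0.3]), 'qvel': array([ 0., -0.,  0., -0.,  0.,  0.]), 'effort': array([ -0. , -39.1,  18.7,   4.2,   0. ,  -0. ]), 'eef_pos': array([223.4, 583.5, 403.7]), 'tool_rot': array([ 3.1, -0.6, -0. ]), 'contact_force': array([ 0.5, -0.3,  0.7]), 'ft_torque': array([ 0. , -0.1, -0. ]), 'gripper_force': 0.0, 'width': 0.9999812408311031}
{'K': array([[455.8,   0. , 320.5],
       [  0. , 455.8, 242.9],
       [  0. ,   0. ,   1. ]]), 'view': array([[   -0. ,    -1. ,     0. ,   120.3],
       [    1. ,    -0. ,     0.1,  -589.8],
       [   -0.1,     0. ,     1. , -1060.1],
       [    0. ,     0. ,     0. ,     1. ]])}
scene cabinet boxes_of [(0.8, array([ 799.9, -235.3,  101. ]))]
scene cabinet landmark_of [(0.78, array([ 741.4, -215. ,    2.1]))]
scene handle boxes_of [(0.95, array([ 586.4, -201.5,   85.3]))]
scene handle landmark_of [(0.94, array([ 564.3, -194.8,   65.7]))]
scene press boxes_of []
scene press landmark_of []
scene stage boxes_of [(0.92, array([444.6, 201.2,  38.5])), (0.71, array([648.3,  95.7,  52.8]))]
scene s
[... 768 characters left out ...]
op handle landmark_of []
top press boxes_of [(0.47, array([ 610.7, -193.9,   69.5]))]
top press landmark_of [(0.43, array([785.8,  84. ,  -2.3]))]
top stage boxes_of [(0.78, array([434.8, 221.4,  50.1])), (0.67, array([621.9, 127.1,  95.3]))]
top stage landmark_of [(0.95, array([629.5, 128.6,   0.4])), (0.9, array([430.5, 220.9,  -0.6]))]
top pad boxes_of [(0.71, array([432. , 217. ,  49.8])), (0.58, array([615.4, 123.9, 103. ]))]
top pad landmark_of [(0.95, array([433.1, 218.5,  55.7])), (0.69, array([606.8, 120.8, 101.1]))]
top drawer boxes_of [(0.85, array([ 607. , -199.5,   78.7]))]
top drawer landmark_of it knows: awl, bottle, cabinet, handle, jar, mallet, pad, pliers, press, stage, tin
```

View pics/top0.png

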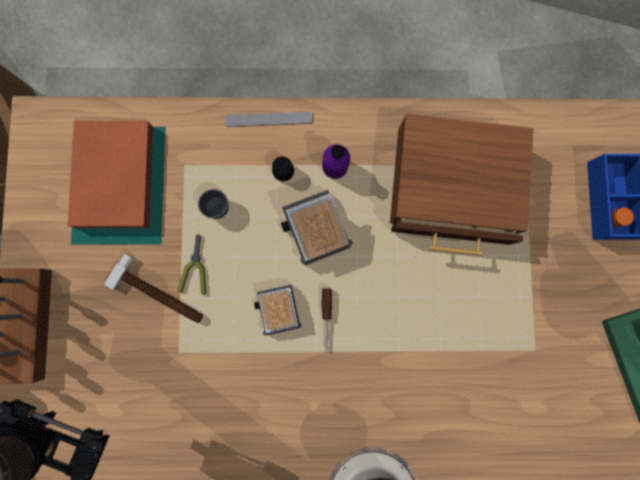

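View pics/scene0.png

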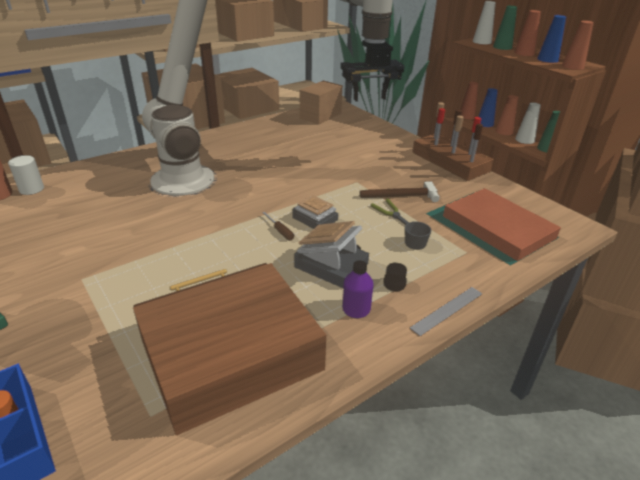

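```bash
python3 - <<'E'
from h import *
np.set_printoptions(precision=1,suppress=True)
img=arm.capture('top')
save(cv2.resize(img[180:340,190:390],(800,640),interpolation=cv2.INTER_CUBIC)[:600],'crop')
for px in ((433,247),(481,251),(457,249)): print(ray('top',px,68))
def rect(l,z,n=3):
    for d in arm.silhouettes('top',l)[:n]:
        ys,xs=np.nonzero(d['pixels']); 
        h=cv2.convexHull(np.c_[xs,ys].astype(np.int32))[:,0]
        w=np.array([ray('top',p,z)[:2] for p in h],np.float32)
        print(l,d['conf'],len(xs),xs.mean(),ys.mean(),cv2.minAreaRect(w))
rect('handle',68);rect('cabinet',100);rect('pad',100);rect('stage',80)
o=arm.get_obs(); print(R.from_rotvec(o['tool_rot']).as_matrix())
E
```

```text
[ 575.9 -142.5   68. ]
[ 566.3 -254.5   68. ]
[ 571.1 -198.5   68. ]
handle 0.56 2220 455.9684684684685 233.6608108108108 ((597.2753295898438, -197.53005981445312), (308.5115966796875, 68.33625030517578), 83.55558013916016)
cabinet 0.87 16334 461.56538508632303 180.41055467123792 ((716.1285400390625, -204.2425079345703), (319.5762023925781, 315.9677429199219), 83.73944854736328)
pad 0.92 1012 277.2786561264822 309.5177865612648 ((435.1543884277344, 216.11338806152344), (77.50045776367188, 63.70158004760742), 12.108454704284668)
pad 0.6 1990 318.8110552763819 228.1643216080402 ((615.5708618164062, 122.71208190917969), (111.09458923339844, 96.55754089355469), 20.85188865661621)
pad 0.56 787 335.6886912325286 160.60736975857688 ((771.7128295898438, 83.88282775878906), (63.2950439453125, 81.42845153808594), 82.82630157470703)
stage 0.97 1737 277.86240644789865 309.8543465745538 ((433.0274353027344, 219.32305908203125), (104.8033676147461, 93.04911804199219), 14.745288848876953)
stage 0.63 1433 147.78715980460572 288.4989532449407 ((460.0011291503906, 498.24615478515625), (229.67996215820312, 84.88446807861328), 51.0434455871582)
[[ 0.9 -0.4  0. ]
 [-0.4 -0.9 -0. ]
 [ 0.   0.  -1. ]]
```

View pics/crop.png

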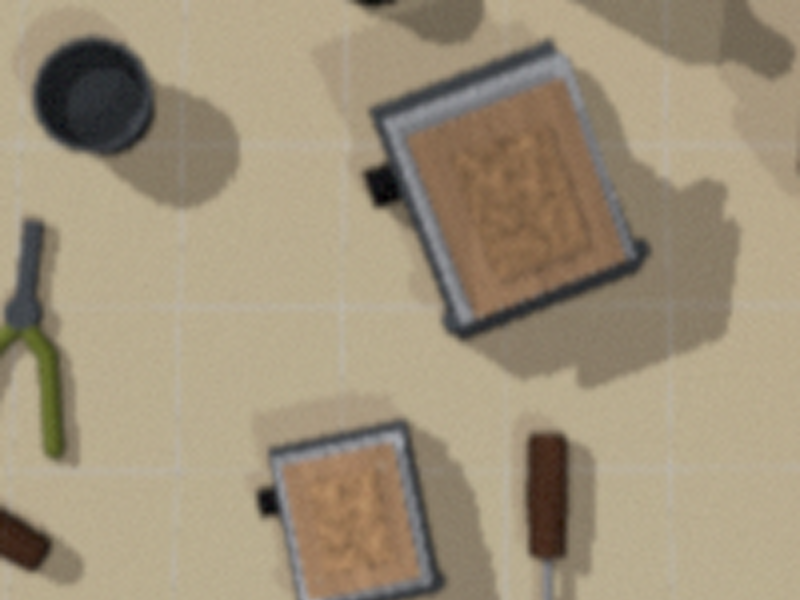

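Candidates for the stage: large at top px (317,228), small at (278,310). The large pad measures 111×96 mm from above (114×94 given) and the small one about 77×64, so the large one is meant; the crop confirms it (cork centre at crop px (525,205), yaw about +20°).

```bash
cat >> h.py <<'E'
def grasp():
    o=arm.get_obs(); M=R.from_rotvec(o['tool_rot']).as_matrix(); return o, M, np.array(o['eef_pos'])+164*M[:,2]
def togo(target,psi):
    o,M,g=grasp(); ps=np.degrees(np.arctan2(M[1,0],M[0,0]))
    print('t',round(o['clock'],2),'grasp',g.round(1),'psi',ps.round(2),'force',np.round(o['contact_force'],1),'w',round(o['width']*87,1),'gf',round(o['gripper_force'],1))
    print(' rows total xyz(25mm)',(M.T@(np.array(target)-g)/25).round(2),'turn(4deg)',round((ps-psi)/4,2))
    p=np.radians(psi);N=np.array([[np.cos(p),np.sin(p),0],[np.sin(p),-np.cos(p),0],[0,0,-1]])
    print(' after turn xyz',(N.T@(np.array(target)-g)/25).round(2))
E
python3 - <<'E'
from h import *
np.set_printoptions(precision=3,suppress=True)
o,M,g=grasp(); i=arm.camera_info('wrist'); C=np.linalg.inv(np.array(i['view']))
print(i['K'],'cam in tool',M.T@(C[:3,3]-o['eef_pos']),'axes in tool',M.T@C[:3,:3])
togo([560,110,280],20)
togo([571,-198.5,160],-94.9)
E
```

```text
[[373.259   0.    326.924]
 [  0.    373.259 240.168]
 [  0.      0.      1.   ]] cam in tool [69.236  0.669 19.153] axes in tool [[ 0.001  0.968  0.25 ]
 [ 1.    -0.001 -0.   ]
 [-0.     0.25  -0.968]]
t 1.45 grasp [223.6 583.6 240.7] psi -20.96 force [-0.  -0.1 -0.9] w 87.4 gf 0.0
 rows total xyz(25mm) [19.34 12.88 -1.57] turn(4deg) -10.24
 after turn xyz [ 6.17 22.4  -1.57]
t 1.45 grasp [223.6 583.6 240.7] psi -20.96 force [-0.  -0.1 -0.9] w 87.4 gf 0.0
 rows total xyz(25mm) [24.17 24.24  3.23] turn(4deg) 18.48
 after turn xyz [ 29.98 -16.52   3.23]
```

>>> play_rows(rows=[[0.98,0.65,-0.05,0],[0.98,0.65,-0.05,0],[0.98,0.65,-0.05,0],[0.98,0.65,-0.05,0],[0.98,0.65,-0.05,0],[0.98,0.65,-0.05,0],[0.98,0.65,-0.05,0],[0.98,0.65,-0.05,0],[0.98,0.65,-0.05,0],[0.98,0.65,-0.05,0],[0.98,0.65,-0.05,0],[0.98,0.65,-0.05,0],[0.98,0.65,-0.05,0],[0.98,0.65,-0.05,0],[0.98,0.65,-0.05,0],[0.98,0.65,-0.05,0],[0.98,0.65,-0.05,0],[0.98,0.65,-0.05,0],[0,0,0,0],[0,0,0,0]], fingers=-0.38, newtons=20)

```text
clock: 3.12
eef_pos: [531.3, 151.6, 427.1]
tool_rot: [3.088, -0.576, -0.0]
contact_force: [0.5, 0.2, -0.7]
width: 0.316
gripper_force: 0.0
```

```bash
cat > pad.py <<'E'
from h import *
E
python3 - <<'E'
from h import *
import json
np.set_printoptions(precision=1,suppress=True)
i=arm.camera_info('wrist'); img=arm.capture('wrist'); save(img,'wrist_pad')
json.dump({k:np.array(v).tolist() for k,v in i.items()},open('wpad.json','w'))
for l in ('pad','stage'): 
    print(l,[(round(d['conf'],2),c2w('wrist',d['position'])) for d in arm.landmark_of('wrist',l)])
    for d in arm.silhouettes('wrist',l)[:2]:
        m=d['pixels'].astype(np.uint8); c=max(cv2.findContours(m,0,2)[0],key=cv2.contourArea)
        print(l,d['conf'],m.sum(),cv2.approxPolyDP(c,6,True)[:,0].tolist())
togo([571,-198.5,160],-94.9)
E
```

```text
pad [(0.82, array([432.9, 220.7,  55. ])), (0.7, array([608.2, 118.7, 102.4]))]
pad 0.79 17279 [[320, 14], [228, 111], [326, 202], [403, 130]]
pad 0.57 1343 [[290, 364], [298, 369], [345, 340], [295, 339]]
stage [(0.98, array([431.1, 217.8,   1.2])), (0.62, array([628.2, 132. ,   3.6])), (0.49, array([610.5, 120.7, 100.4]))]
stage 0.86 2919 [[340, 301], [307, 254], [255, 287], [260, 302], [286, 272], [298, 276], [299, 302]]
stage 0.79 23333 [[298, 0], [211, 91], [209, 103], [231, 126], [230, 143], [241, 152], [258, 150], [306, 196], [312, 213], [413, 117], [395, 109], [322, 0]]
t 3.37 grasp [530.2 153.6 263.3] psi -20.87 force [ 0.  -0.5 -0.2] w 27.2 gf 0.0
 rows total xyz(25mm) [ 6.5 12.6  4.1] turn(4deg) 18.51
 after turn xyz [13.9 -2.8  4.1]
```

View pics/wrist_pad.png

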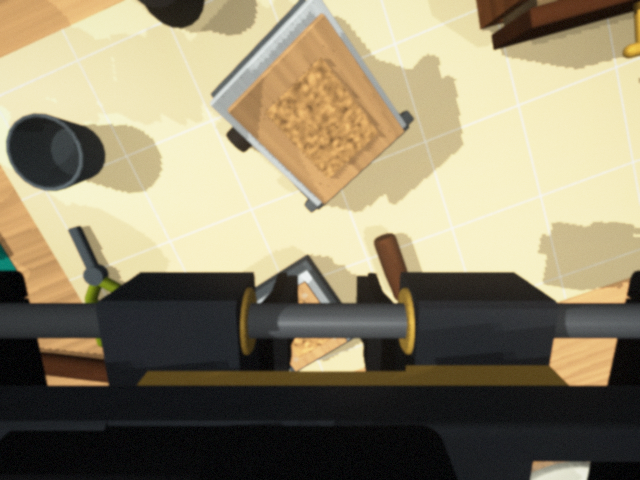

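```bash
cat > pad.py <<'E'
from h import *
import json
from scipy.optimize import least_squares
np.set_printoptions(precision=2,suppress=True)
wi=json.load(open('wpad.json')); ti=arm.camera_info('top')
wood=np.array([[57,47,-3],[57,-47,-3],[-57,47,-3],[-57,-47,-3]]);cork=np.array([[38,28,0],[38,-28,0],[-38,28,0],[-38,-28,0]])
W=[(230,108),(320,14),(326,205),(405,130)]; Wc=[(268,108),(322,60),(332,177),(378,128)]
T=190+np.array([408,568,470,632])/4; T=list(zip(T,180+np.array([135,80,318,252])/4))
obs=[(wi,wood,W),(wi,cork,Wc),(ti,wood,T)]
def pose(q): return R.from_euler('ZY',[q[3],-q[4]],degrees=True).as_matrix(),q[:3]
def f(q):
    M,p=pose(q)
    return np.concatenate([(w2p('',p+M@X,i)-np.array(u)) for i,Xs,us in obs for X,u in zip(Xs,us)])
if __name__=='__main__':
    for sel in (obs,obs[:2],obs[2:]):
        obs=sel; r=least_squares(f,[608,120,101,20,20],loss='soft_l1'); print(r.x,r.cost,np.sqrt(np.diag(np.linalg.inv(r.jac.T@r.jac)))); print(r.fun.reshape(-1,2).tolist() if sel is not None and len(sel)==3 else '')
E
python3 pad.py
```

```text
[612.64 120.72  92.14  21.59  20.65] 16.5119948262039 [0.64 0.48 2.48 0.4  2.03]
[[0.7998665327218362, 0.1988423035138851], [1.8424855187928983, -0.11249388958623463], [0.4454636291280849, -2.0706793652122713], [0.7632598382951414, 0.26779150932333096], [-1.0117015660074458, 1.9980906467899473], [-1.5828631267920628, -4.001756285922006], [-2.553291435356357, -1.0544887855030822], [0.14609074009780443, 2.60462815132081], [-0.292090296002641, 0.4860682379482455], [-1.3961524463005048, -0.9250172816031181], [1.86813108048608, 0.25150541661543], [-0.915224482066435, 1.769898414732836]]
[612.78 120.89  91.65  21.75  19.68] 12.55887548978739 [0.62 0.48 2.37 0.39 2.04]

[607.74 120.68 125.8   21.03  30.9 ] 1.98834662114853 [ 4.54  1.46 28.71  1.35  5.2 ]
```

>>> play_rows(rows=[[0.46,0.9,0.1,0],[0.46,0.9,0.1,0],[0.46,0.9,0.1,0],[0.46,0.9,0.1,0],[0.46,0.9,0.1,0],[0.46,0.9,0.1,0],[0.46,0.9,0.1,0],[0.46,0.9,0.1,0],[0.46,0.9,0.1,0],[0.46,0.9,0.1,0],[0.46,0.9,0.1,0],[0.46,0.9,0.1,0],[0.46,0.9,0.1,0],[0.46,0.9,0.1,0],[0,0,0,1],[0,0,0,1],[0,0,0,1],[0,0,0,1],[0,0,0,1],[0,0,0,1]])

```text
clock: 5.03
eef_pos: [568.6, -198.0, 392.3]
tool_rot: [-2.902, 1.204, -0.0]
contact_force: [-1.1, 0.5, 0.2]
width: 0.312
gripper_force: 0.0
```

>>> play_rows(rows=[[0,0,0,1],[0,0,0,1],[0,0,0,1],[0,0,0,1],[0,0,0,1],[0,0,0,1],[0,0,0,1],[0,0,0,1],[0,0,0,1],[0,0,0,1],[0,0,0,1],[0,0,0,1],[0,0,0,0.5],[0,0,0,0]])

```text
clock: 6.2
eef_pos: [568.6, -198.0, 392.4]
tool_rot: [-2.124, 2.314, -0.0]
contact_force: [-0.4, 0.1, -0.0]
width: 0.308
gripper_force: 0.0
```

```bash
python3 - <<'E'
from h import *
np.set_printoptions(precision=1,suppress=True)
save(arm.capture('wrist'),'wrist_handle')
for l in ('handle',): print(l,[(round(d['conf'],2),c2w('wrist',d['position'])) for d in arm.landmark_of('wrist',l)])
togo([571,-198.5,70],-94.9)
E
```

```text
handle [(0.62, array([ 565. , -196.7,   65. ]))]
t 6.3 grasp [ 568.6 -198.3  228.3] psi -94.83 force [ 0.1 -0.1  0.2] w 26.9 gf 0.0
 rows total xyz(25mm) [ 0.  -0.1  6.3] turn(4deg) 0.02
 after turn xyz [ 0.  -0.1  6.3]
```

View pics/wrist_handle.png

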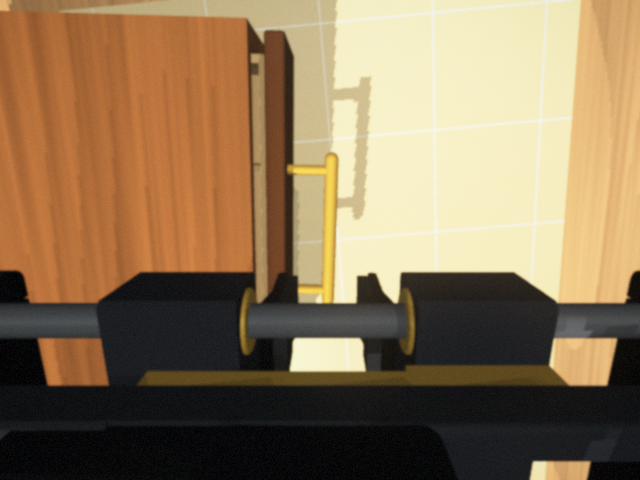

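>>> play_rows(rows=[[0,0.15,0.9,0],[0,0,0.9,0],[0,0,0.9,0],[0,0,0.9,0],[0,0,0.9,0],[0,0,0.9,0],[0,0,0.5,0],[0,0,0.4,0],[0,0,0,0]])

```text
clock: 7.05
eef_pos: [564.2, -198.3, 232.6]
tool_rot: [2.122, -2.313, -0.005]
contact_force: [-0.4, -0.4, 0.4]
width: 0.306
gripper_force: 0.0
```

>>> play_rows(rows=[[0,0,0,0],[0,0,0,0],[0,0,0,0],[0,0,0,0],[0,0,0,0]], fingers=-1, newtons=20)

```text
clock: 7.47
eef_pos: [565.2, -198.7, 236.1]
tool_rot: [-2.122, 2.314, -0.004]
contact_force: [0.4, 0.3, 3.7]
width: 0.118
gripper_force: 20.0
```

>>> play_rows(rows=[[0,0.3,0,0],[0,0.6,0,0],[0,0.6,0,0],[0,0.6,0,0],[0,0.6,0,0],[0,0.6,0,0],[0,0.6,0,0],[0,0.6,0,0],[0,0.6,0,0],[0,0.6,0,0],[0,0.6,0,0],[0,0.3,0,0],[0,0,0,0]])

```text
clock: 8.55
eef_pos: [403.1, -182.3, 236.1]
tool_rot: [-2.115, 2.305, -0.016]
contact_force: [11.4, 18.2, -4.1]
width: 0.119
gripper_force: 19.9
```

>>> play_rows(rows=[[0,0,0,0],[0,0,0,0],[0,0,0,0]], fingers=-0.38)

```text
clock: 8.8
eef_pos: [400.1, -184.1, 235.1]
tool_rot: [-2.124, 2.314, -0.001]
contact_force: [-0.0, 0.3, 0.5]
width: 0.257
gripper_force: 0.2
```

>>> play_rows(rows=[[0,0,-0.5,0],[0,0,-0.9,0],[0,0,-0.9,0],[0,0,-0.9,0],[0,0,-0.9,0],[0,0,-0.9,0],[0,0,-0.9,0],[0,0,0,0]])

```text
clock: 9.47
eef_pos: [400.2, -184.9, 386.1]
tool_rot: [-2.121, 2.313, -0.009]
contact_force: [0.3, -0.3, 0.0]
width: 0.308
gripper_force: 0.0
```

```bash
python3 - <<'E'
from h import *
np.set_printoptions(precision=1,suppress=True)
img=arm.capture('top'); save(cv2.resize(img[150:390,340:580],(600,600),interpolation=cv2.INTER_CUBIC),'top_open')
for l in ('handle','press'):
    for f in ('boxes_of','landmark_of'): print(l,f,[(round(d['conf'],2),c2w('top',d['position'])) for d in getattr(arm,f)('top',l)])
arm.capture('wrist')
for l in ('handle','press'):
    for f in ('boxes_of','landmark_of'): print('wrist',l,f,[(round(d['conf'],2),c2w('wrist',d['position'])) for d in getattr(arm,f)('wrist',l)])
togo([500,-190,200],-4.9)
E
```

```text
handle boxes_of [(0.81, array([ 556. , -198.5,   19.9]))]
handle landmark_of [(0.43, array([ 740.1, -212.9,   -1. ]))]
press boxes_of [(0.86, array([ 534.7, -154. ,   24.6])), (0.45, array([531.9, 415.7,   8.4]))]
press landmark_of [(0.79, array([ 534.5, -160.5,   21. ])), (0.54, array([408.5, 106. ,  -0.9]))]
wrist handle boxes_of [(0.86, array([ 561.4, -254.1,   18.2]))]
wrist handle landmark_of [(0.71, array([ 405.5, -180.2,   66.5]))]
wrist press boxes_of [(0.79, array([ 525.4, -174.5,   29.7]))]
wrist press landmark_of [(0.64, array([ 530.5, -162.3,   24.2]))]
t 9.97 grasp [ 400.  -184.4  217.6] psi -94.96 force [ 0.  -1.5  0.2] w 26.7 gf 0.0
 rows total xyz(25mm) [-0.1 -4.   0.7] turn(4deg) -22.51
 after turn xyz [ 4.  -0.1  0.7]
```

View pics/top_open.png

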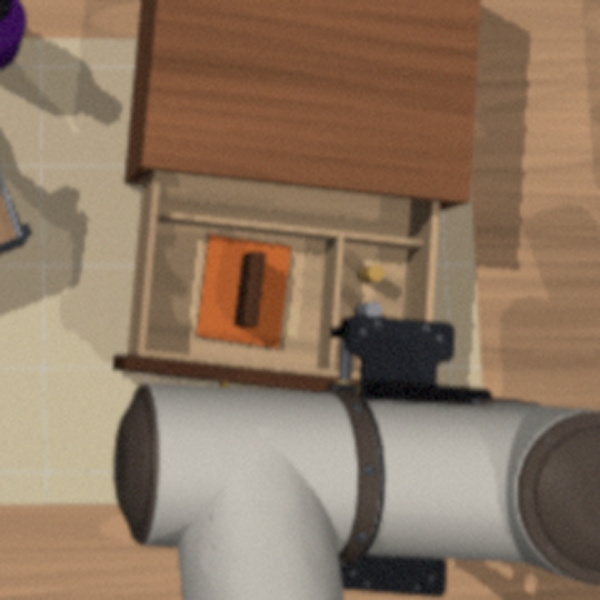

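```bash
python3 - <<'E'
from h import *
np.set_printoptions(precision=1,suppress=True)
P=[ray('top',(340+.4*a,150+.4*b),28) for a,b in ((208,236),(292,245),(283,348),(198,338))]
print(np.array(P),np.mean(P,0),[np.linalg.norm(P[i]-P[i-1]) for i in range(4)])
d=P[0]+P[1]-P[2]-P[3]; print(np.degrees(np.arctan2(d[1],d[0])))
print(ray('top',(340+.4*252,150+.4*254),64),ray('top',(340+.4*245,150+.4*325),64))
c=np.mean(P,0); togo([c[0],c[1],160],-5.5)
E
```

```text
[[ 586.4 -129.6   28. ]
 [ 577.5 -211.    28. ]
 [ 478.5 -198.6   28. ]
 [ 488.3 -117.1   28. ]] [ 532.7 -164.1   28. ] [np.float64(98.93646327772042), np.float64(81.83178550897141), np.float64(99.83515555583323), np.float64(82.0150915474958)]
-7.208258887099063
[ 565.5 -161.5   64. ] [ 499.4 -152.7   64. ]
t 9.97 grasp [ 400.  -184.4  217.6] psi -94.96 force [ 0.  -1.5  0.2] w 26.7 gf 0.0
 rows total xyz(25mm) [-1.3 -5.2  2.3] turn(4deg) -22.36
 after turn xyz [ 5.2 -1.3  2.3]
```

>>> play_rows(rows=[[0,0,0,-1],[0,0,0,-1],[0,0,0,-1],[0,0,0,-1],[0,0,0,-1],[0,0,0,-1],[0,0,0,-1],[0,0,0,-1],[0,0,0,-1],[0,0,0,-1],[0,0,0,-1],[0,0,0,-1],[0,0,0,-1],[0,0,0,-1],[0,0,0,-1],[0,0,0,-1],[0,0,0,-1],[0,0,0,-1],[0,0,0,-1],[0,0,0,-1]], fingers=0.05)

```text
clock: 11.63
eef_pos: [400.3, -184.4, 381.9]
tool_rot: [3.116, -0.403, -0.001]
contact_force: [0.8, -0.0, -0.1]
width: 0.523
gripper_force: 0.0
```

>>> play_rows(rows=[[0,0,0,-1],[0,0,0,-1],[0.8,-0.2,0,0],[0.8,-0.2,0,0],[0.8,-0.2,0,0],[0.8,-0.2,0,0],[0.8,-0.2,0,0],[0.8,-0.2,0,0],[0.4,-0.1,0,0],[0,0,0,0]])

```text
clock: 12.47
eef_pos: [534.9, -167.6, 381.3]
tool_rot: [3.136, -0.19, -0.001]
contact_force: [-1.4, -0.2, 0.5]
width: 0.526
gripper_force: 0.0
```

```bash
python3 - <<'E'
from h import *
np.set_printoptions(precision=1,suppress=True)
save(arm.capture('wrist'),'wrist_press')
for l in ('press',):
    for f in ('boxes_of','landmark_of'): print('wrist',l,f,[(round(d['conf'],2),c2w('wrist',d['position'])) for d in getattr(arm,f)('wrist',l)])
    for d in arm.silhouettes('wrist',l)[:1]:
        m=d['pixels'].astype(np.uint8); c=max(cv2.findContours(m,0,2)[0],key=cv2.contourArea)
        a=cv2.approxPolyDP(c,6,True)[:,0]; print(a.tolist(),np.array([ray('wrist',p,28) for p in a]))
togo([532.5,-161,56],-7)
E
```

```text
wrist press boxes_of [(0.83, array([ 531.3, -165.4,   30.5]))]
wrist press landmark_of [(0.95, array([ 527.2, -161.6,   25.8]))]
[[279, 166], [277, 271], [359, 275], [365, 170]] [[ 586.5 -133.1   28. ]
 [ 490.1 -116.3   28. ]
 [ 476.7 -193.    28. ]
 [ 573.9 -208.1   28. ]]
t 12.67 grasp [ 532.1 -168.   218.2] psi -6.98 force [-0.2  0.7  0.5] w 45.6 gf 0.0
 rows total xyz(25mm) [-0.  -0.3  6.5] turn(4deg) 0.0
 after turn xyz [-0.  -0.3  6.5]
```

View pics/wrist_press.png

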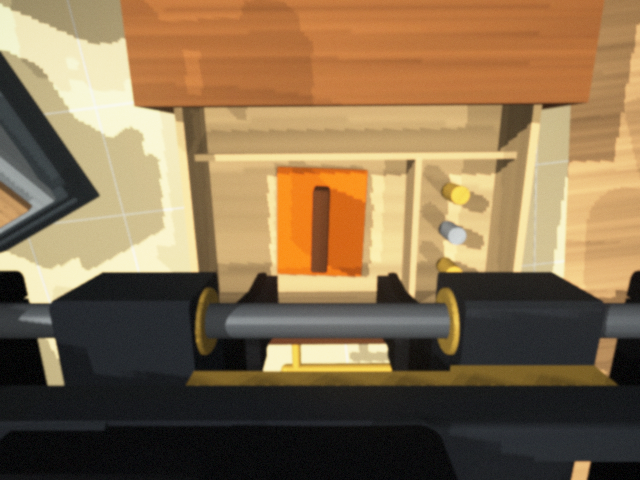

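>>> play_rows(rows=[[0,-0.22,0.9,0.5],[0,0,0.9,0],[0,0,0.9,0],[0,0,0.9,0],[0,0,0.9,0],[0,0,0.8,0],[0,0,0.7,0],[0,0,0.4,0],[0,0,0,0],[0,0,0,0]])

```text
clock: 13.5
eef_pos: [533.8, -162.6, 222.7]
tool_rot: [3.132, -0.245, 0.0]
contact_force: [0.4, 0.5, 0.3]
width: 0.524
gripper_force: 0.0
```

>>> play_rows(rows=[[0,0,0,0],[0,0,0,0],[0,0,0,0],[0,0,0,0],[0,0,0,0],[0,0,0,0]], fingers=-1, newtons=20)

```text
clock: 14.0
eef_pos: [534.0, -162.4, 222.6]
tool_rot: [-3.132, 0.245, -0.001]
contact_force: [0.1, -0.4, 2.1]
width: 0.162
gripper_force: 20.5
```

```bash
python3 - <<'E'
from h import *
togo([532,-162,56],-9)
E
```

```text
t 14.0 grasp [ 534.1 -162.4   58.6] psi -8.96 force [ 0.1 -0.4  2.1] w 14.1 gf 20.5
 rows total xyz(25mm) [-0.08 -0.    0.1 ] turn(4deg) 0.01
 after turn xyz [-0.08 -0.    0.1 ]
```

>>> play_rows(rows=[[0,0,-0.4,0],[0,0,-0.8,0],[0,0,-0.8,0],[0,0,-0.8,0],[0,0,-0.8,0],[0,0,-0.8,0],[0,0,-0.8,0],[0,0,-0.8,0],[0,0,-0.8,0],[0,0,0,-1],[0,0,0,-1],[0,0,0,-1],[0,0,0,-1],[0,0,0,-1],[0,0,0,-1],[0,0,0,-1],[0,0,0,-0.5],[0,0,0,0]])

```text
clock: 15.5
eef_pos: [533.6, -162.4, 392.5]
tool_rot: [-3.088, -0.574, 0.0]
contact_force: [-0.2, 1.0, -2.2]
width: 0.16
gripper_force: 20.0
```

```bash
python3 - <<'E'
from h import *
np.set_printoptions(precision=1,suppress=True)
save(arm.capture('wrist'),'wrist_held')
togo([611,121,228],21.5)
E
```

```text
t 15.55 grasp [ 533.6 -162.4  228.5] psi 20.99 force [-0.2  0.3 -1.7] w 13.7 gf 20.0
 rows total xyz(25mm) [ 7.  -9.5  0. ] turn(4deg) -0.13
 after turn xyz [ 7.  -9.4  0. ]
```

View pics/wrist_held.png

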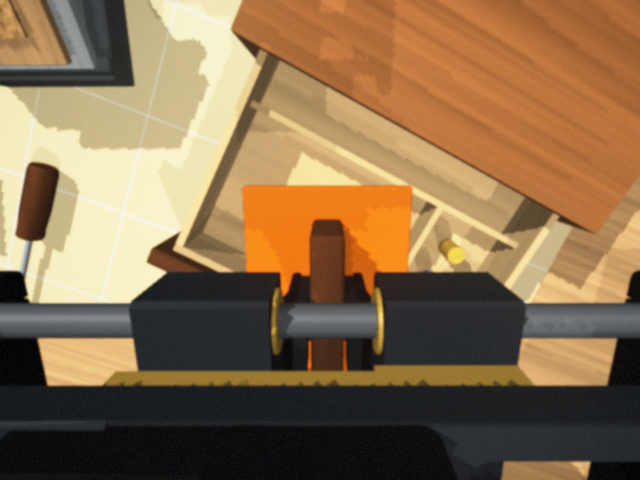

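>>> play_rows(rows=[[0.3,-0.95,0,0],[0.3,-0.95,0,0],[0.3,-0.95,0,0],[0.3,-0.95,0,0],[0.3,-0.95,0,0],[0.3,-0.95,0,0],[0.3,-0.95,0,0],[0.3,-0.95,0,0],[0.3,-0.95,0,0],[0.3,-0.95,0,0],[0,0,0,0],[0,0,0,0]])

```text
clock: 16.55
eef_pos: [518.4, 87.2, 392.4]
tool_rot: [-3.088, -0.576, 0.0]
contact_force: [0.2, 0.3, -1.5]
width: 0.16
gripper_force: 20.0
```

```bash
python3 - <<'E'
from h import *
import json
np.set_printoptions(precision=1,suppress=True)
i=arm.camera_info('wrist'); img=arm.capture('wrist')
json.dump({k:np.array(v).tolist() for k,v in i.items()},open('wpad2.json','w'))
save(cv2.resize(img[0:240,160:480],(800,600),interpolation=cv2.INTER_CUBIC),'wrist_pad2')
for l in ('pad','stage'): print(l,[(round(d['conf'],2),c2w('wrist',d['position'])) for d in arm.landmark_of('wrist',l)])
togo([611,121,228],21.5)
E
```

```text
pad [(0.95, array([430.3, 219.7,  53.8])), (0.61, array([609.4, 116.4,  99.5]))]
stage [(0.73, array([628.9, 129.1,   0.1])), (0.7, array([430.2, 213.7,   1.2])), (0.57, array([516.3,  86.7, 195.5]))]
t 16.7 grasp [518.5  85.5 228.3] psi 20.98 force [-0.1 -0.1  0.1] w 13.6 gf 20.0
 rows total xyz(25mm) [ 4. -0.  0.] turn(4deg) -0.13
 after turn xyz [4. 0. 0.]
```

View pics/wrist_pad2.png

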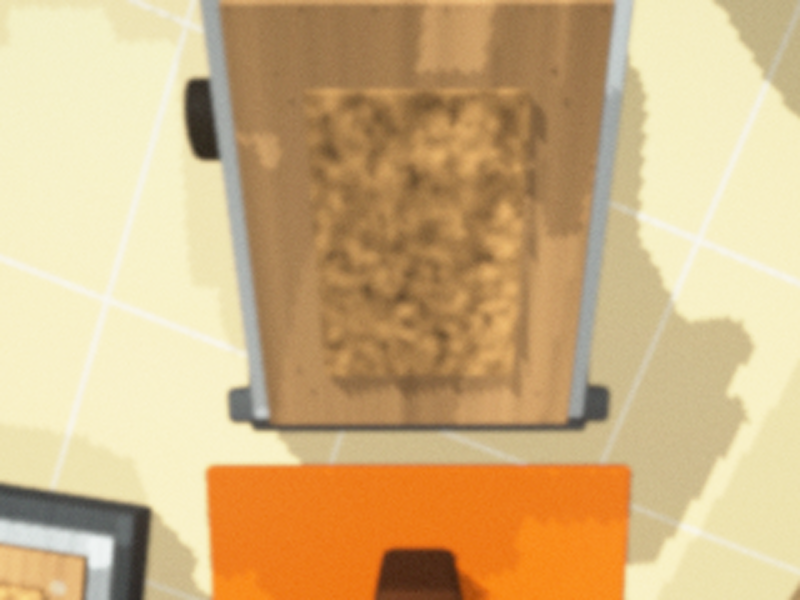

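```bash
cat > pad2.py <<'E'
import pad; from pad import *
i2=json.load(open('wpad2.json'))
s=lambda a,b:(160+a/2.5,b/2.5)
C=[s(312,90),s(525,90),s(331,377),s(517,377)]; B=[s(268,424),s(570,424)]
E=[(218,3,47),(616,3,-47)]
def f(q):
    M,p=pose(q[:5]); r=[]
    for i,Xs,us,w in ((i2,cork,C,1),(i2,wood[2:],B,1),(wi,wood,W,.5),(ti,wood,T,.3)):
        r+=[w*(w2p('',p+M@X,i)-np.array(u)) for X,u in zip(Xs,us)]
    for k,(a,b,y) in enumerate(E): r.append(w2p('',p+M@np.array([q[5+k],y,-3]),i2)-np.array(s(a,b)))
    return np.concatenate(r)
r=least_squares(f,[610,120,100,21,22,55,55],loss='soft_l1')
print(r.x,np.sqrt(np.diag(np.linalg.inv(r.jac.T@r.jac)))); print(r.fun.reshape(-1,2).round(1).tolist())
g=lambda q:f(q)[:12] ; 
r2=least_squares(lambda q:np.r_[f(q)[:12],f(q)[-4:]],[610,120,100,21,22,55,55]);print(r2.x)
E
python3 pad2.py
```

```text
[611.11 120.81 100.7   21.64  24.43  56.54  55.79] [0.6  0.4  2.5  0.36 1.51 0.75 0.75]
[[-2.2, 0.6], [2.6, -0.2], [-1.5, -0.8], [-1.3, -1.4], [1.6, 1.3], [-0.1, 0.3], [-0.7, 1.1], [1.7, -1.1], [-0.1, -0.4], [0.6, 0.2], [-0.1, 0.2], [-0.3, -0.3], [0.5, 0.0], [-0.3, 0.5], [1.6, -0.1], [-0.5, -0.0]]
[611.   120.81 100.98  21.66  24.63  56.61  55.79]
```

>>> play_rows(rows=[[0.5,0,0,-0.13],[0.5,0,0.2,0],[0.5,0,0.4,0],[0.5,0,0.4,0],[0.5,0,0.4,0],[0.5,0,0.4,0],[0.5,0,0.4,0],[0,0,0.1,0],[0,0,0,0],[0,0,0,0]])

```text
clock: 17.53
eef_pos: [600.1, 117.6, 334.4]
tool_rot: [3.086, 0.586, -0.002]
contact_force: [0.1, -1.4, -1.3]
width: 0.161
gripper_force: 20.0
```

```bash
cat > tilt.py <<'E'
from h import *
# tilt of the held plate from its front edge in the wrist picture
def edge(img):
    hsv=cv2.cvtColor(img,cv2.COLOR_RGB2HSV); m=cv2.inRange(hsv,(3,170,90),(16,255,255)); m[275:]=0
    n,l,s,_=cv2.connectedComponentsWithStats(m); k=1+np.argmax(s[1:,4]); ys,xs=np.nonzero(l==k)
    L,Rr=xs.min(),xs.max(); top=[ys[xs==c].min() for c in range(L+6,Rr-5)]
    pf=np.polyfit(range(L+6,Rr-5),top,1); r=np.median(top); band=(ys>=r+1)&(ys<=r+4)
    w=xs[band].max()-xs[band].min()+1
    return r,w,pf[0],L,Rr
def report():
    img=arm.capture('wrist'); r,w,sl,L,Rr=edge(img); K=np.array(arm.camera_info('wrist')['K']); f=K[0,0]
    d=f*80/w; y=-(r-K[1,2])/f*d
    x=69.2+.968*y-.25*d; z=19.15+.25*y+.968*d
    print('edge row',r,'w',w,'slope',round(sl,3),'cols',L,Rr,'edge in tool x,z',round(x,1),round(z,1),'rise vs level',round(194.6-z,1))
    return img
E
python3 - <<'E'
from tilt import *
report(); togo([600.3,116.6,135.1],21.6)
E
```

```text
edge row 186.0 w 170 slope 0.001 cols 242 411 edge in tool x,z 50.0 195.6 rise vs level -1.0
t 17.58 grasp [600.  117.7 171. ] psi 21.52 force [-1.1 -0.9 -1.5] w 13.7 gf 20.0
 rows total xyz(25mm) [-0.01  0.04  1.44] turn(4deg) -0.02
 after turn xyz [-0.01  0.04  1.44]
```

>>> play_rows(rows=[[0,0.04,0.2,0],[0,0,0.2,0],[0,0,0.1,0],[0,0,0.1,0],[0,0,0.1,0],[0,0,0.1,0],[0,0,0.1,0],[0,0,0,0]])

```text
clock: 18.25
eef_pos: [600.1, 117.1, 312.6]
tool_rot: [3.086, 0.588, -0.002]
contact_force: [-2.7, -0.0, 4.4]
width: 0.156
gripper_force: 20.0
```

```bash
python3 - <<'E'
from tilt import *
report(); togo([600.3,116.6,135.1],21.6)
E
```

```text
edge row 183.0 w 175 slope -0.0 cols 240 414 edge in tool x,z 51.8 190.9 rise vs level 3.7
t 18.3 grasp [600.  117.  148.6] psi 21.57 force [-4.  -0.4  3.7] w 13.7 gf 20.0
 rows total xyz(25mm) [0.01 0.02 0.54] turn(4deg) -0.01
 after turn xyz [0.01 0.02 0.54]
```

>>> play_rows(rows=[[0,0,0.1,0],[0,0,0.1,0],[0,0,0.1,0],[0,0,0,0]])

```text
clock: 18.63
eef_pos: [599.7, 116.8, 304.4]
tool_rot: [3.086, 0.587, -0.005]
contact_force: [-4.8, -2.1, 4.3]
width: 0.154
gripper_force: 20.0
```

```bash
python3 - <<'E'
from tilt import *
report(); togo([600.3,116.6,135.1],21.6)
E
```

```text
edge row 179.0 w 184 slope 0.0 cols 235 418 edge in tool x,z 54.4 182.9 rise vs level 11.7
t 18.68 grasp [599.5 116.7 140.6] psi 21.55 force [-3.4 -1.2  4.4] w 13.8 gf 20.0
 rows total xyz(25mm) [0.03 0.02 0.22] turn(4deg) -0.01
 after turn xyz [0.03 0.02 0.22]
```

>>> play_rows(rows=[[0,0,0.1,0],[0,0,0.1,0],[0,0,0.1,0],[0,0,0,0]])

```text
clock: 19.02
eef_pos: [599.6, 116.7, 296.5]
tool_rot: [3.086, 0.587, -0.006]
contact_force: [-5.6, -2.6, 2.9]
width: 0.161
gripper_force: 20.0
```

```bash
python3 - <<'E'
from tilt import *
report(); togo([600.3,116.6,135.1],21.6)
E
```

```text
edge row 179.0 w 193 slope -0.0 cols 230 424 edge in tool x,z 55.1 175.3 rise vs level 19.3
t 19.07 grasp [599.1 116.6 132.6] psi 21.54 force [-5.4 -1.7  3.5] w 14.2 gf 20.0
 rows total xyz(25mm) [ 0.05  0.02 -0.1 ] turn(4deg) -0.02
 after turn xyz [ 0.05  0.02 -0.1 ]
```

>>> play_rows(rows=[[0,0,0.1,0],[0,0,0.1,0],[0,0,0,0],[0,0,0,0]])

```text
clock: 19.4
eef_pos: [599.9, 116.9, 292.5]
tool_rot: [3.085, 0.587, -0.004]
contact_force: [-5.4, -1.7, 5.6]
width: 0.161
gripper_force: 20.0
```

```bash
python3 - <<'E'
from tilt import *
save(report(),'wrist_flush'); togo([600.3,116.6,135.1],21.6)
E
```

```text
edge row 180.0 w 197 slope -0.0 cols 228 426 edge in tool x,z 55.0 172.0 rise vs level 22.6
t 19.45 grasp [599.5 116.7 128.5] psi 21.55 force [-6.  -1.6  5.9] w 14.1 gf 20.0
 rows total xyz(25mm) [ 0.03  0.02 -0.26] turn(4deg) -0.01
 after turn xyz [ 0.03  0.02 -0.26]
```

```bash
python3 - <<'E'
import cv2
i=cv2.imread('pics/wrist_flush.png')[120:280,210:450]; cv2.imwrite('pics/flushcrop.png',cv2.resize(i,(800,533),interpolation=cv2.INTER_CUBIC))
E
```

```text
(no output)
```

View pics/flushcrop.png

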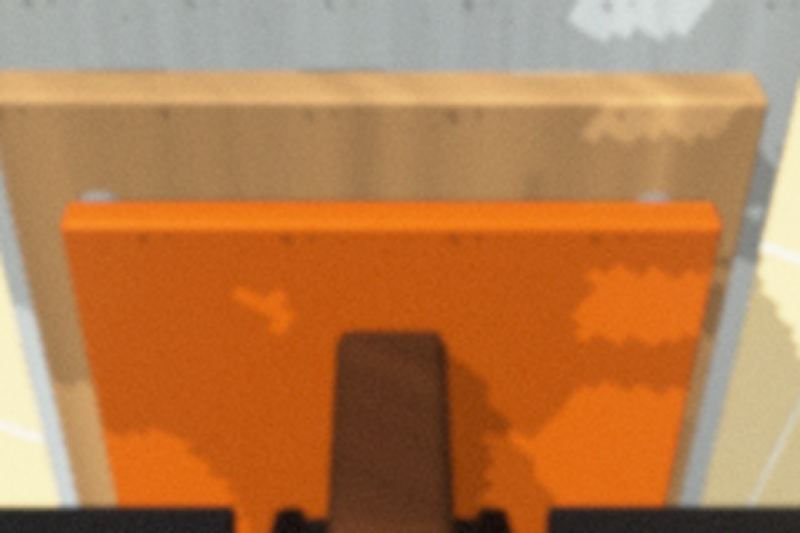

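```bash
python3 - <<'E'
import cv2,numpy as np
i=cv2.imread('pics/wrist_flush.png')[:,:,::-1]
for r in (154,165,180,260):
    print(r,'L',[(c,tuple(int(v) for v in i[r,c])) for c in range(200,244,2)])
    print(r,'R',[(c,tuple(int(v) for v in i[r,c])) for c in range(412,446,2)])
E
```

```text
154 L [(200, (186, 185, 174)), (202, (174, 178, 173)), (204, (177, 177, 175)), (206, (166, 151, 132)), (208, (145, 114, 79)), (210, (152, 118, 78)), (212, (171, 130, 90)), (214, (169, 130, 87)), (216, (165, 129, 87)), (218, (172, 132, 88)), (220, (176, 135, 92)), (222, (171, 133, 86)), (224, (172, 131, 87)), (226, (177, 137, 92)), (228, (169, 130, 86)), (230, (170, 132, 88)), (232, (167, 126, 83)), (234, (169, 131, 84)), (236, (166, 129, 84)), (238, (166, 130, 84)), (240, (167, 129, 84)), (242, (167, 129, 85))]
154 R [(412, (216, 170, 114)), (414, (207, 159, 105)), (416, (202, 157, 104)), (418, (198, 155, 103)), (420, (198, 153, 101)), (422, (193, 148, 99)), (424, (194, 149, 100)), (426, (193, 151, 99)), (428, (189, 146, 95)), (430, (175, 133, 89)), (432, (168, 128, 84)), (434, (167, 129, 87)), (436, (166, 127, 84)), (438, (157, 127, 92)), (440, (161, 156, 148)), (442, (168, 172, 171)), (444, (171, 175, 171))]
165 L [(200, (246, 238, 200)), (202, (209, 204, 182)), (204, (176, 179, 174)), (206, (175, 176, 171)), (208, (169, 161, 148)), (210, (169, 136, 98)), (212, (164, 126, 84)), (21
[... 1917 characters left out ...]
, (220, (250, 243, 203)), (222, (249, 241, 200)), (224, (240, 232, 195)), (226, (211, 213, 205)), (228, (208, 214, 212)), (230, (202, 194, 182)), (232, (186, 149, 105)), (234, (189, 145, 96)), (236, (196, 152, 100)), (238, (202, 158, 104)), (240, (204, 157, 103)), (242, (204, 138, 78))]
260 R [(412, (164, 108, 61)), (414, (155, 118, 76)), (416, (161, 149, 136)), (418, (160, 164, 160)), (420, (161, 163, 159)), (422, (181, 174, 151)), (424, (202, 186, 142)), (426, (207, 189, 143)), (428, (203, 187, 142)), (430, (207, 189, 142)), (432, (209, 192, 149)), (434, (206, 189, 143)), (436, (209, 192, 146)), (438, (206, 191, 151)), (440, (211, 201, 174)), (442, (210, 196, 157)), (444, (208, 189, 145))]
```

```bash
cat > fit.py <<'E'
from h import *
from scipy.optimize import least_squares
np.set_printoptions(precision=2,suppress=True)
i=arm.camera_info('wrist')
s=lambda a,b:np.array((210+a/3.333,120+b/3.333))
woodc=[((206.5,151.2),47),((439.3,151.2),-47)]; wl=[((230.5,260),47),((414.7,260),-47),((212,180),47),((433.3,180),-47)]
pc=[((50,40,6),s(62,232)),((50,-40,6),s(720,232)),((50,40,0),s(68,203)),((50,-40,0),s(716,203))]
pl=[((241.5,260),40),((412,260),-40)]
def f(q):
    M=R.from_euler('ZY',[q[3],-q[4]],degrees=True).as_matrix(); p=q[:3]
    D=R.from_euler('ZY',[q[7],-q[8]],degrees=True).as_matrix(); o=np.array([q[5],q[6],q[9]])
    r=[w2p('',p+M@np.array([57,y,-3]),i)-u for u,y in woodc]
    r+=[w2p('',p+M@np.array([q[10+k],y,-3]),i)-u for k,(u,y) in enumerate(wl)]
    r+=[w2p('',p+M@(o+D@np.array(X)),i)-u for X,u in pc]
    r+=[w2p('',p+M@(o+D@np.array([q[14+k],y,6])),i)-u for k,(u,y) in enumerate(pl)]
    pri=np.r_[(q[0:3]-[612.5,121.4,96.7])/2,(q[3]-21.6)/.7,(q[4]-24.5)/1.5,q[9]/1]
    return np.r_[np.concatenate(r)/.6,pri]
r=least_squares(f,[612,121,97,21.6,24.5,0,0,0,0,0,-30,-30,30,30,-30,-30]);sd=np.sqrt(np.diag(np.linalg.pinv(r.jac.T@r.jac)))
print('pad',r.x[:5],sd[:5],'\nplate dx dy rot tilt h',r.x[5:10],sd[5:10],'\ncost',r.cost); print(r.fun.round(1))
E
python3 fit.py
```

```text
pad [611.26 122.02  96.5   21.45  25.73] [0.27 0.18 0.46 0.17 0.63] 
plate dx dy rot tilt h [-4.35 -2.    0.04  0.79  0.65] [0.38 0.23 0.26 0.97 0.69] 
cost 8.173438080919189
[-1.  -0.4 -0.4  0.5  0.1 -0.   1.6  0.3  0.7 -0.2 -0.6 -0.1 -1.4 -0.7
  1.3 -0.2  0.5  0.3 -1.5  0.8  1.3 -0.3 -0.1 -0.  -0.6  0.3 -0.1 -0.2
  0.8  0.6]
```

>>> play_rows(rows=[[-0.06,0,-0.12,0],[-0.06,0,-0.12,0],[-0.06,0,-0.12,0],[0.08,-0.04,-0.04,0],[0.07,-0.04,-0.03,0],[0,0,0,0],[0.06,0,0.12,0],[0.06,0,0.12,0],[0.06,0,0.12,0],[0,0,0,0],[0,0,0,0]])

```text
clock: 20.37
eef_pos: [603.1, 120.7, 295.0]
tool_rot: [3.086, 0.588, -0.001]
contact_force: [-4.7, -0.6, 6.8]
width: 0.158
gripper_force: 20.0
```

```bash
cat > rep.py <<'E'
from tilt import *
o,M,g=grasp(); F=np.array(o['contact_force'])+[0,0,1.3]; t=np.radians(25); u=np.array([.931,.366,0])
n=-np.sin(t)*u+np.cos(t)*np.array([0,0,1]); x=np.cos(t)*u+np.sin(t)*np.array([0,0,1])
img=report(); Fs=[F]
for _ in range(3): arm.capture('wrist'); Fs.append(np.array(arm.get_obs()['contact_force'])+[0,0,1.3])
F=np.mean(Fs,0); print('Fn',F@n,'Fx',F@x,'Fy',F@np.cross(n,x))
for r in (152,165,182,260):
    row=img[r].astype(int); sat=row[:,0]-row[:,2]
    w=np.nonzero(sat[150:500]>55)[0]+150; p=np.nonzero((row[150:500,0]-row[150:500,2]>115))[0]+150
    print(r,'wood',w.min(),w.max(),'plate',(p.min(),p.max()) if len(p) else None)
col=img[130:200,300].astype(int); print('col300 R-B',(col[:,0]-col[:,2]).tolist())
togo([600.3,116.6,135.1],21.6)
E
python3 rep.py
```

```text
edge row 180.0 w 197 slope 0.0 cols 228 426 edge in tool x,z 55.0 172.0 rise vs level 22.6
Fn 8.73760523963526 Fx -0.2359088022686765 Fy 1.671031217001299Traceback (most recent call last):
  File "rep.py", line 10, in <module>
    print(r,'wood',w.min(),w.max(),'plate',(p.min(),p.max()) if len(p) else None)
                   ~~~~~^^
    return umr_minimum(a, axis, None, out, keepdims, initial, where)
ValueError: zero-size array to reduction operation minimum which has no identity
```

```bash
sed -i 's/    print(r,.wood.*/    print(r,"wood",(w.min(),w.max()) if len(w) else None,"plate",(p.min(),p.max()) if len(p) else None)/; s/(152,165/(160,166,174/' rep.py; sed -i 's/col=img\[130:200,300\]/save(img,"wrist_f2"); col=img[140:195,300]/' rep.py; python3 rep.py; python3 - <<'E'
import cv2
i=cv2.imread('pics/wrist_flush.png').astype(int); c=i[140:195,300]; print((c[:,2]-c[:,0]).tolist(), c[:,2].tolist()); 
i=cv2.imread('pics/wrist_f2.png').astype(int); c=i[140:195,300]; print(c[:,2].tolist())
E
```

```text
edge row 180.0 w 197 slope 0.0 cols 228 426 edge in tool x,z 55.0 172.0 rise vs level 22.6
Fn 8.568827952551251 Fx -0.19632319976582815 Fy 2.4249318459710643
160 wood (np.int64(215), np.int64(441)) plate None
166 wood (np.int64(216), np.int64(441)) plate None
174 wood (np.int64(217), np.int64(439)) plate None
182 wood (np.int64(219), np.int64(446)) plate (np.int64(229), np.int64(424))
260 wood (np.int64(236), np.int64(495)) plate (np.int64(242), np.int64(411))
col300 R-B [-2, -3, -2, -3, -2, -1, -2, -3, -3, -4, -5, 1, 19, 61, 93, 104, 103, 104, 103, 105, 106, 107, 105, 94, 83, 78, 77, 79, 83, 82, 84, 82, 83, 82, 83, 82, 84, 80, 85, 101, 143, 191, 208, 206, 211, 215, 214, 208, 200, 188, 174, 172, 169, 172, 173]
t 20.77 grasp [603.  120.6 131.1] psi 21.58 force [-4.4  1.3  6. ] w 14.1 gf 20.0
 rows total xyz(25mm) [-0.16  0.11 -0.16] turn(4deg) -0.0
 after turn xyz [-0.16  0.11 -0.16]
[11, 48, 87, 101, 105, 104, 106, 106, 108, 108, 106, 97, 89, 81, 84, 86, 82, 81, 84, 83, 84, 86, 85, 87, 85, 86, 85, 87, 86, 83, 89, 82, 90, 86, 85, 87, 85, 88, 88, 101, 146, 193, 210, 211, 210, 217, 211, 216, 204, 199, 180, 176, 178, 177, 177] [169, 183, 207, 216, 221, 223, 224, 223, 227, 228, 222, 198, 177, 167, 166, 168, 168, 170, 168, 169, 171, 172, 171, 172, 169, 172, 171, 171, 172, 169, 171, 170, 171, 169, 171, 171, 169, 173, 173, 172, 200, 227, 234, 237, 238, 239, 242, 242, 234, 213, 197, 193, 191, 193, 195]
[167, 167, 168, 167, 167, 169, 166, 163, 167, 166, 167, 165, 170, 189, 211, 217, 219, 221, 220, 220, 224, 228, 218, 194, 168, 155, 158, 165, 167, 168, 169, 167, 167, 167, 169, 170, 172, 165, 165, 171, 197, 226, 234, 238, 238, 241, 243, 243, 233, 212, 199, 193, 195, 192, 194]
```

```bash
sed -e 's/^woodc=.*/woodc=[((214.5,163.2),47),((442,163.2),-47)]; wl=[((235.5,260),47),((420,260),-47),((216.7,174),47),((439.7,174),-47)]/' fit.py > fit2.py; python3 fit2.py; python3 - <<'E'
import cv2
i=cv2.imread('pics/wrist_f2.png')[:,:,::-1].astype(int)
for r in (166,174,260): print(r,[(c,int(i[r,c,0]-i[r,c,2])) for c in list(range(206,222))+list(range(412,446))] )
E
```

```text
pad [611.11 121.83  96.76  21.61  25.61] [0.29 0.19 0.5  0.17 0.65] 
plate dx dy rot tilt h [ 1.13  0.44 -0.09  1.03  0.64] [0.38 0.23 0.27 0.98 0.69] 
cost 5.771490668711475
[-0.1 -0.1 -0.1  0.  -0.3  0.1  0.7  0.2  0.1 -0.  -0.2 -0.1 -1.3 -0.7
  1.4 -0.3  0.5  0.3 -1.5  0.8  1.3 -0.3 -0.2 -0.  -0.7  0.2  0.   0.
  0.7  0.6]
166 [(206, 47), (207, 40), (208, 21), (209, 5), (210, 1), (211, 1), (212, 5), (213, 7), (214, 23), (215, 50), (216, 67), (217, 74), (218, 81), (219, 78), (220, 81), (221, 83), (412, 89), (413, 90), (414, 92), (415, 88), (416, 89), (417, 84), (418, 82), (419, 82), (420, 82), (421, 80), (422, 81), (423, 81), (424, 81), (425, 79), (426, 81), (427, 78), (428, 77), (429, 78), (430, 80), (431, 80), (432, 78), (433, 74), (434, 69), (435, 76), (436, 81), (437, 82), (438, 81), (439, 81), (440, 77), (441, 66), (442, 40), (443, 11), (444, 3), (445, 3)]
174 [(206, 47), (207, 45), (208, 46), (209, 42), (210, 19), (211, 7), (212, 0), (213, 0), (214, 0), (215, 8), (216, 31), (217, 57), (218, 75), (219, 80), (220, 80), (221, 83), (412, 93), (413, 92), (414, 89), (415, 87), (416
[... 176 characters left out ...]
, 82), (433, 82), (434, 82), (435, 82), (436, 79), (437, 85), (438, 80), (439, 72), (440, 43), (441, 19), (442, 0), (443, -1), (444, -1), (445, 1)]
260 [(206, 44), (207, 48), (208, 48), (209, 48), (210, 47), (211, 48), (212, 49), (213, 48), (214, 48), (215, 52), (216, 48), (217, 49), (218, 49), (219, 49), (220, 47), (221, 48), (412, 104), (413, 90), (414, 83), (415, 83), (416, 80), (417, 77), (418, 76), (419, 66), (420, 44), (421, 17), (422, 2), (423, 1), (424, -1), (425, 8), (426, 28), (427, 50), (428, 60), (429, 63), (430, 65), (431, 62), (432, 62), (433, 64), (434, 64), (435, 64), (436, 67), (437, 65), (438, 65), (439, 65), (440, 62), (441, 61), (442, 55), (443, 44), (444, 33), (445, 38)]
```

>>> play_rows(rows=[[0.02,0,0.04,0],[0.02,0,0.045,0],[0,0,0,0],[0,0,0,0],[0,0,0,0]])

```text
clock: 21.18
eef_pos: [603.8, 120.9, 293.6]
tool_rot: [3.086, 0.588, -0.001]
contact_force: [-6.3, -1.0, 9.7]
width: 0.16
gripper_force: 20.0
```

```bash
python3 rep.py | grep -E 'edge|Fn|^t'
```

```text
edge row 180.0 w 197 slope 0.0 cols 228 426 edge in tool x,z 55.0 172.0 rise vs level 22.6
Fn 11.97051571769981 Fx -0.25612858127234905 Fy 2.4220723492679217
t 21.38 grasp [603.7 120.8 129.6] psi 21.59 force [-5.5  1.   8.9] w 13.5 gf 20.0
```

>>> play_rows(rows=[[-0.015,0,-0.03,0],[0,0,0,0],[0,0,0,0],[0,0,0,0],[0,0,0,0]])

```text
clock: 21.8
eef_pos: [603.5, 120.8, 294.2]
tool_rot: [3.086, 0.588, -0.0]
contact_force: [-4.7, 0.8, 9.4]
width: 0.159
gripper_force: 20.0
```

```bash
python3 rep.py | grep -E 'edge|Fn|^t'
```

```text
edge row 180.0 w 197 slope 0.0 cols 228 426 edge in tool x,z 55.0 172.0 rise vs level 22.6
Fn 10.979156023360497 Fx 0.533759535145411 Fy 2.583724925639897
t 22.0 grasp [603.5 120.8 130.2] psi 21.59 force [-4.9  1.3  8.6] w 13.9 gf 20.0
```

```bash
python3 -c "
from workcell import arm
print(arm.job_done())"
```

```text
the job is handed in; nothing more can be done
None
```

I handed the job in at about 22 s of the 53 s limit: the pressing plate is still gripped and pressed onto the cork of the larger stage at about 11 N, centred to about 1 mm and flush with the roughly 25° slope to within about 1°, by the camera and force readings; I took no last picture of the other things on the bench, but saw no sign that any had moved.

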